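# Discard a spent bottle in the lever-lid shielded waste box

### The job

The small blue bottle on the ledge of the shielded waste box is spent and has to go into the box. Press the red paddle of the box's lever all the way down with the fingertips until the heavy yellow lid tips over backwards and stays open by itself, then let the paddle up, push the bottle along the ledge so that it drops into the box, and at last push the open lid over from behind so that it falls shut. Do not grip or lift the bottle, keep off the lid until the bottle is in, and leave the things standing around where they are.

Things in the scene. Friction and masses are not known exactly. Their poses are not given: they have to be found in the camera images.
- waste_box: Lead-lined discard box, white, yellow lid, fixed. Origin on the worktop under the box's centre, z up. Box 110 (x) by 100 (y) by 100 mm high. Its -x axis points from the hinge toward the ledge, roughly to the robot's left; its -y side, with the lever, faces the robot. Base plate x -203 to 143, y -85 to 65, 14 mm high. All x, y, z below are in this frame.
- mouth (a point): Centre of the box's mouth at rim level, z = 100 mm; axes as waste_box. The mouth is 94 (x) by 84 mm (y), the inner floor is at z = 22 mm.
- ledge (a point): Centre of the ledge's top, at x = -109, y = 0, z = 100 mm; axes as waste_box. Steel sheet level with the rim, from x = -165 to -53 mm, with two guide rails along x, 7 mm high, 48 mm apart (inner faces), open at both ends.
- paddle (a point): Centre of the top face of the red paddle (50 mm along the lever, 70 mm across, five thin black ribs on top) at the lever's long end. At rest at x = -167, y = -110, z = 143 mm; pressed fully down its z is 37 mm, with the same y and x between -167 and -180 mm. Keep on its middle.
- lever (a joint): Lever angle: 0 at rest (paddle up), grows as the paddle goes down, 0.70 rad at its stop. Pivot at x = -25, z = 80 mm, axis along y, paddle 155 mm from it. A spring brings it back up (1 to 3 N at the paddle). Its short end lifts a roller on the lid: raising the lid takes about 8 to 16 N at the paddle.
- lid (a joint): Lid angle: 0 shut on the rim, grows as it opens, 1.88 rad fully open. About 0.75 kg, damped. It balances near 1.57 rad: below that it falls shut when let go, beyond it falls open (within 2 s) and stays. The lever carries it over only in the last 15 mm of the paddle's way down.
- lid_hinge (a point): Middle of the lid's hinge, x = 62, y = 0, z = 107 mm; the hinge line runs along y; axes as waste_box. Behind it two bent rods with rubber bumpers (y = +-30 mm, out to x = 110, up to z = 157 mm) catch the open lid.
- lid_edge (a point): Middle of the lid's free edge, on its outer face. The lid is 116 mm long (edge 121 mm from the hinge), 110 mm wide, 15 mm thick. Shut, this point is at x = -60, z = 116 mm; fully open at x = 107, z = 220 mm, the lid leaning back, its outer face toward +x.
- spent_bottle_mid (a point): Centre, half-way up, of the spent bottle: a small blue plastic bottle with a dark blue screw cap, 40 mm across the body, cap 23 mm across from 54 mm up, 70 mm high, about 0.12 kg. It stands upright on the ledge between the rails (this point 35 mm above the ledge), 95 to 130 mm from the box's centre.
- dark_bottle: Bystander: black bottle, 40 mm across, 84 mm high, standing on the worktop behind the box; origin at its foot.
- reagent_b: Bystander: white bottle with a blue cap, 38 mm across, 84 mm high, standing on the worktop behind the ledge; origin at its foot.
- bench_timer: Bystander: off-white bench timer, 66 x 62 x 20 mm, lying on the worktop in front of the box; origin under its centre.
Not all that is in view belongs to the job. What is shaped like the part that bears spent_bottle_mid but pink or turquoise is not meant.

How it is judged:
By the outcome, as a careful person would: the job done as asked, in the order asked, and still so for the second after the job is handed in, with the robot touching nothing.
It also fails if it takes over 64 s, if anything falls off the work surface, if the arm or the gripper's body presses on something with over 40 N, if the wrist force passes 120 N, or if a joint passes its speed limit or range.

### The arm

A 6-joint arm with a two-finger parallel gripper is mounted at the origin on a cart in front of the work surface, level with it; the furniture and walls round the work are solid. World frame = base frame: x ahead of the robot, y to its left, z up, the work surface at z = 0. Lengths are in mm, angles in rad, forces in N, time in s.
With the tool pointing down it reaches from about 300 to 775 mm from the base axis. Payload 14.6 kg.
Tool frame: the origin (TCP) lies at the centre of the arm's flange, where the gripper is bolted on; the fingertips stand 199 mm ahead of it and the grasp point (between the pads) lies 180 mm ahead of it; z points along the fingers, y is the line along which they close (so a half turn about z gives the same grasp; the last joint's range is limited). The gripper opens to 94 mm and grips with 3 to 60 N. Pads are 16 mm wide; open, the fingers measure 119 mm over their backs; the gripper's body (75 mm by 177 mm) begins 78 mm behind the grasp point.
Start: joints at [1.138, 0.3, 1.521, -0, 1.321, -0.067], TCP at [196.73, 513.603, 404.646] pointing down, gripper open.
Joint ranges: [-3.03, 3.03], [-0.79, 2.21], [0.23, 2.52], [-1.04, 4.18], [0, 3.07], [-2.55, 2.55]. Speed limits (rad/s): [2.22, 2.22, 2.57, 3.14, 3.14, 3.14].

### API

Orientations are given as [roll, pitch, yaw] about the fixed x, y, z axes, in that order (R = Rz(yaw) Ry(pitch) Rx(roll)).
In Python, from cell import manip, optics, workorder gives the robot as it stands.
- The arm moves only by the tool step_arm, never from a script. Its argument "increments" is a list that holds one entry, the list of rows, each a list of 7 numbers: the turn, a rotation vector about the tool's x, y, z as a fraction of full scale, then the shift along the tool's x, y, z as a fraction of full scale, then the closure, from -1 (fully open) to 1 (shut). In form: [[[wx, wy, wz, tx, ty, tz, fingers], ...]]. A call has 1 to 5 rows; each row shifts and turns the commanded pose from where the row before left it, along the tool's axes as they then stand; what a row does not reach is not made up. Full scale, the value 1, is 40 mm for a shift and 45 degrees for a turn. A row lasts 1/10 s, in which the tool goes at most 50 mm and 8.59 degrees, less where a joint would pass 70% of its speed; a pose out of reach is approached as far as the arm can. A call with a number of a shift or a turn outside -1 to 1 is refused whole. A call with a gripper value outside its range is refused whole. The fingers move at their own pace and stop on an object; "newtons" is the grip in N (left out, the last holds). Time passes only in rows, so rows that do not move let the fingers close. It gives the time, the measured TCP pose, the force, the opening and the grip force at its end, in the units of the state.
- manip.read_state(): the state, without advancing time (a new reading comes with each control period).
- optics.camera(name): name is "scene" or "side" or "wrist"; returns a dict with "frame" (480x640x3 uint8, red, green, blue), "range_z" (480x640 float32, mm along the optical axis (not along the pixel's ray), 0 where there is no reading), "mtx" (3x3 intrinsics, pixels), "cam_to_world" (4x4, takes a point from camera to world coordinates). Camera axes: x right, y down, z forward; pixel columns grow to the right and rows downward; lengths in mm; the calibration is good to about 2 mm. A picture is of the moment at which its call begins.
- workorder.sign_off(): hands the job in; it is judged then, once.
The state is a dict: "clock": time; "joints": joint angles; "qd": joint speeds; "effort": joint torques, N m; "eef_pos": TCP position; "eef_rot": TCP orientation; "wrist_force": force on the tool from outside, world axes, zero at the start; "moment": the same for the moment, N m; "finger_gap": finger opening in mm; "finger_force": force on a finger pad.
Only numpy, scipy, OpenCV 4.12 (cv2) and the standard library are available. Lean on these libraries where they do the work, as an engineer would, in place of code of your own. Each camera call takes 0.05 s, during which the arm holds its last target. There are 200 camera calls.

## Working session

There is one attempt and no reset: what is moved stays moved. The work goes in short steps, Python scripts to look and compute and a tool call to move; the robot and the scene stay as the last step left them, time stands still between calls to the robot, and variables do not carry over. Pictures are saved under pics/ and viewed, at most 10 in all, crops included, and the job is handed in when it is done.

Besides the shell and the picture viewer there is one more tool, called after ">>>" by a JSON object that holds its "name" and its "arguments". step_arm: Moves the arm, as the interface text tells. Its arguments: {"type":"object","properties":{"increments":{"type":"array","items":{"type":"array","items":{"type":"array","items":{"type":"number"}}}},"newtons":{"type":"number"}},"required":["increments"]}

```bash
mkdir -p pics; ls
python3 - <<'E'
from cell import manip, optics
import cv2,numpy as np
s=manip.read_state();print(s)
fs=[]
for n in("scene","side"):
    c=optics.camera(n);np.savez(f"pics/{n}.npz",**c);print(n,c["mtx"].tolist(),c["cam_to_world"].round(3).tolist())
    cv2.imwrite(f"pics/{n}0.png",c["frame"][:,:,::-1])
E
```

```text
pics
{'clock': 0.0, 'joints': array([ 1.13840244e+00,  3.00499398e-01,  1.52158069e+00,  1.99391481e-05,
        1.32067143e+00, -6.65787683e-02]), 'qd': array([ 0.00068178, -0.00063991,  0.00148078,  0.00225743, -0.00098398,
       -0.000596  ]), 'effort': array([ 1.17999069e-03, -5.31815350e+01, -3.52740490e+01,  7.09154131e-02,
        2.45069020e-02, -8.27157896e-05]), 'eef_pos': array([196.72073119, 513.58844614, 404.07083072]), 'eef_rot': array([-3.14043763e+00, -9.63694777e-05,  2.77577254e+00]), 'wrist_force': array([ 0.74116615,  0.07072513, -0.28163399]), 'moment': array([-0.04528643, -0.04588953, -0.02413704]), 'finger_force': 0.0, 'finger_gap': 94.0354660286002}
scene [[584.5897049736553, 0.0, 318.27790559147195], [0.0, 584.5897049736553, 231.46599442562697], [0.0, 0.0, 1.0]] [[0.775, -0.477, 0.414, 85.428], [-0.632, -0.584, 0.51, -462.729], [-0.002, -0.657, -0.754, 972.162], [0.0, 0.0, 0.0, 1.0]]
side [[590.4193564646697, 0.0, 327.5831960564498], [0.0, 590.4193564646697, 239.6756254558702], [0.0, 0.0, 1.0]] [[-0.805, -0.47, 0.362, 234.418], [-0.593, 0.645, -0.482, 525.657], [-0.007, -0.603, -0.798, 830.177], [0.0, 0.0, 0.0, 1.0]]
```

View pics/scene0.png

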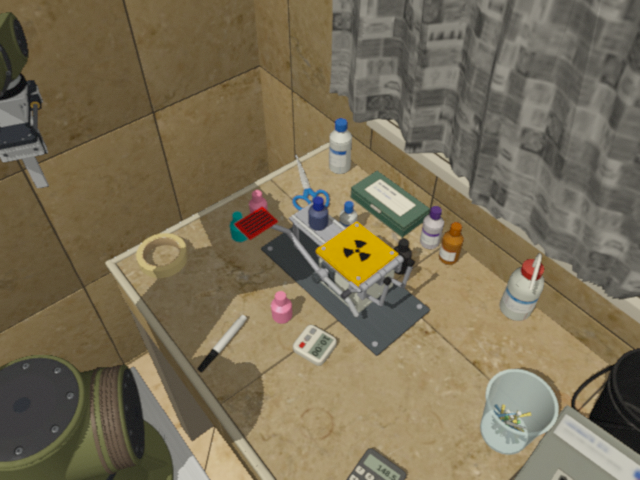

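View pics/side0.png

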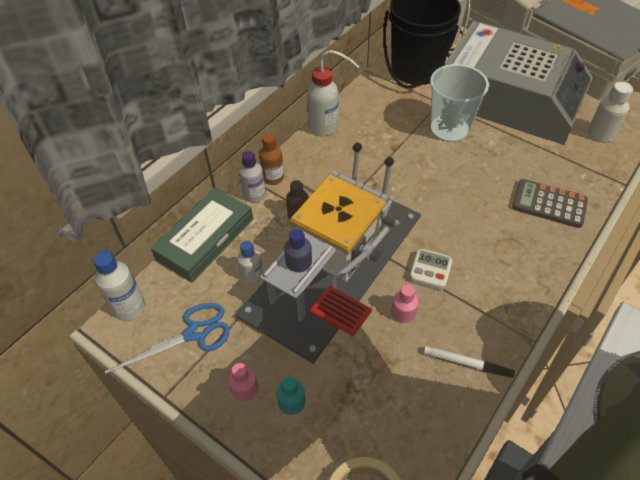

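Scene view: the yellow lid is at (358,252), the red paddle at (256,223), and the blue bottle at (318,214) on the ledge. Side view: lid (340,210), paddle (340,310), bottle (298,250). The pink bottles (side 243,381 and 405,303) and the turquoise one (290,395) stand on the worktop and are not meant. Only the blue one is on the ledge.

```bash
cat > h.py <<'E'
import numpy as np,cv2
from scipy.spatial.transform import Rotation as Ro
def world(c,mask):
    v,u=np.nonzero(mask&(c["range_z"]>0)); z=c["range_z"][v,u]; K=c["mtx"]
    p=np.stack([(u-K[0,2])/K[0,0]*z,(v-K[1,2])/K[1,1]*z,z],1)
    T=c["cam_to_world"];return p@T[:3,:3].T+T[:3,3]
def hsv(c,lo,hi,box=None):
    m=cv2.inRange(cv2.cvtColor(c["frame"],cv2.COLOR_RGB2HSV),np.array(lo),np.array(hi))
    if box:
        k=np.zeros_like(m);x0,y0,x1,y1=box;k[y0:y1,x0:x1]=255;m&=k
    return m>0
E
python3 - <<'E'
from h import *
B={"scene":dict(lid=(300,215,410,290),pad=(230,200,285,245),bot=(303,192,332,232)),"side":dict(lid=(285,170,395,250),pad=(300,280,380,340),bot=(278,225,318,275))}
im=[]
for n in B:
    c=dict(np.load(f"pics/{n}.npz")); b=B[n]
    for k,lo,hi in(("lid",(18,150,100),(32,255,255)),("pad",(0,150,60),(6,255,255)),("bot",(108,60,30),(130,255,255))):
        p=world(c,hsv(c,lo,hi,b[k])); r=cv2.minAreaRect(p[:,:2].astype(np.float32))
        print(n,k,len(p),"mean",p.mean(0).round(1),"med z",np.median(p[:,2]).round(1),"z pct",np.percentile(p[:,2],[2,98]).round(1),"rect",np.round(r[0],1),np.round(r[1],1),round(r[2],1))
        if k=="bot":
            t=p[p[:,2]>p[:,2].max()-6];print("  cap top",t.mean(0).round(1),"mid",(t[:,:2].min(0)/2+t[:,:2].max(0)/2).round(1),np.ptp(t,0).round(1))
    x0,y0,x1,y1=(220,180,420,330) if n=="scene" else(220,160,420,310)
    im.append(cv2.resize(c["frame"][y0:y1,x0:x1,::-1],(800,600))[:, :] )
cv2.imwrite("pics/crop.png",cv2.resize(im[1],(800,600)))
E
```

```text
scene lid 2616 mean [577.7  30.4 113.9] med z 115.2 z pct [106.1 118.7] rect [618.1  67.7] [190.  180.3] 3.5
scene pad 690 mean [462.1 190.2 143. ] med z 143.2 z pct [138.6 147. ] rect [473.6 245.3] [174.7  75.7] 79.1
scene bot 451 mean [569.3 135.5 139.4] med z 139.6 z pct [106.9 170.8] rect [620.3 196.6] [183.1  35.5] 50.6
  cap top [574.4 141.4 169.1] mid [575.3 142.2] [20.8 22.8  6. ]
side lid 3717 mean [577.2  41.  115. ] med z 115.5 z pct [107.6 118.2] rect [610.8  20.6] [170.4 149.8] 2.6
side pad 1191 mean [460.9 196.8 143.5] med z 143.6 z pct [140.2 146.6] rect [462.7 194.7] [69.6 50.2] 3.2
side bot 248 mean [572.4 147.6 164.9] med z 168.3 z pct [150.4 171.4] rect [574.  145.3] [20.  21.1] 33.7
  cap top [574.4 145.8 169.4] mid [574.8 145.3] [20.3 21.3  5.7]
```

View pics/crop.png

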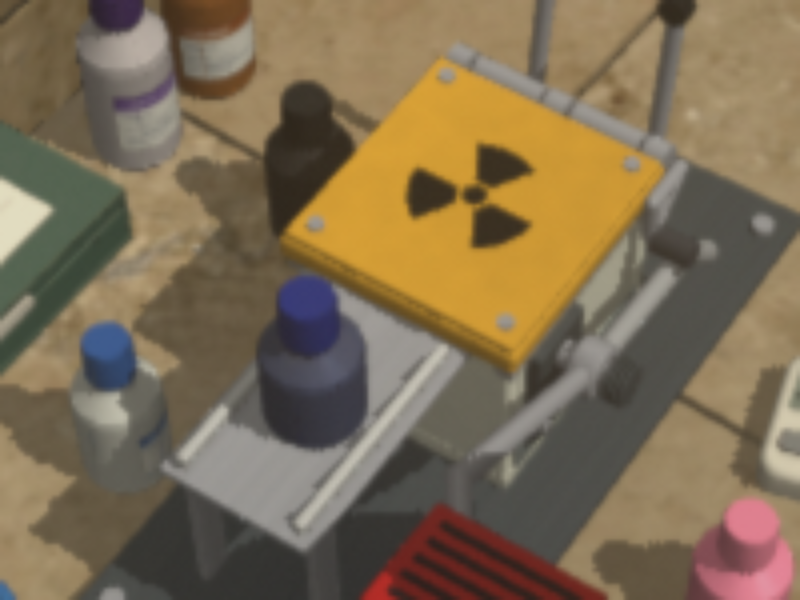

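The crop (side view) confirms it: the blue bottle with the dark blue cap stands between the rails at about (312,360), in front of the shut yellow lid. Next I fix the box frame from the lid and paddle.

```bash
cat >> h.py <<'E'
# box frame: fitted below; box x=(sin a,-cos a), y=(cos a, sin a)
def tobox(p,O,a):
    d=np.asarray(p,float)[...,:2]-O; return np.stack([d@[np.sin(a),-np.cos(a)],d@[np.cos(a),np.sin(a)]],-1)
E
python3 - <<'E'
from h import *
O=np.array([581.8,34.1])
for n,bl,bp in(("scene",(300,215,410,290),(230,200,285,245)),("side",(285,170,395,250),(300,280,380,340))):
    c=dict(np.load(f"pics/{n}.npz"));R=[]
    for lo,hi,b,z0,z1 in(((18,150,100),(32,255,255),bl,111,121),((0,150,60),(6,255,255),bp,130,156)):
        p=world(c,hsv(c,lo,hi,b));p=p[(p[:,2]>z0)&(p[:,2]<z1)];p=p[np.linalg.norm(p[:,:2]-np.median(p[:,:2],0),axis=1)<85]
        r=cv2.minAreaRect(p[:,:2].astype(np.float32));print(n,np.round(r[0],1),np.round(r[1],1),round(r[2],2));R.append(np.array(r[0]))
    d=R[1]-R[0]; # box vector (-165,-110)
    # world angle minus box angle = yaw
    yaw=np.degrees(np.arctan2(d[1],d[0])-np.arctan2(-110,-165));print("len",np.linalg.norm(d),"exp",np.hypot(165,110),"yaw",(yaw+180)%360-180)
E
```

```text
scene [581.3  32.5] [112.1 114.6] 3.37
scene [463.4 191.1] [69.3 50.8] 2.98
len 197.52528158985754 exp 198.3053201505194 yaw -87.05920431522247
side [580.4  36. ] [110.  115.4] 3.23
side [462.7 194.7] [69.6 50.2] 3.17
len 197.59849719591682 exp 198.3053201505194 yaw -87.13355971807113
```

>>> {"name": "step_arm", "arguments": {"increments": [[[0, 0, -0.178, 0, 0, 0, 1], [0, 0, -0.178, 0, 0, 0, 1], [0, 0, -0.178, 0, 0, 0, 1]]], "newtons": 20}}

```text
clock: 0.4
eef_pos: [196.7, 513.6, 404.3]
eef_rot: [-3.141, -0.0, -3.082]
wrist_force: [-0.4, -0.6, -0.3]
finger_gap: 73.2
finger_force: 0.0
```

>>> {"name": "step_arm", "arguments": {"increments": [[[0, 0, 0, -0.62, -0.83, 0, 1], [0, 0, 0, -0.62, -0.83, 0, 1], [0, 0, 0, -0.62, -0.83, 0, 1], [0, 0, 0, -0.62, -0.83, 0, 1], [0, 0, 0, -0.62, -0.83, 0, 1]]]}}

```text
clock: 0.9
eef_pos: [330.2, 353.0, 404.5]
eef_rot: [-3.141, -0.0, -3.088]
wrist_force: [0.0, 0.4, 0.5]
finger_gap: 33.2
finger_force: 0.0
```

>>> {"name": "step_arm", "arguments": {"increments": [[[0, 0, 0, -0.62, -0.83, 0.1, 1], [0, 0, 0, -0.62, -0.83, 0.2, 1], [0, 0, 0, -0.62, -0.83, 0.2, 1], [0, 0, 0, -0.62, -0.83, 0.2, 1], [0, 0, 0, -0.62, -0.83, 0.2, 1]]]}}

```text
clock: 1.4
eef_pos: [463.0, 193.8, 368.2]
eef_rot: [-3.142, -0.0, -3.088]
wrist_force: [0.2, 0.4, 1.0]
finger_gap: 0.6
finger_force: 0.0
```

>>> {"name": "step_arm", "arguments": {"increments": [[[0, 0, 0, 0, 0, 0, 1], [0, 0, 0, 0, 0, 0, 1]]]}}

```text
clock: 1.6
eef_pos: [462.4, 194.9, 368.3]
eef_rot: [-3.141, -0.001, -3.09]
wrist_force: [-0.2, 0.1, -0.1]
finger_gap: -0.2
finger_force: 0.0
```

```bash
cat >> h.py <<'E'
O=np.array([581.5,32.2]);A=0.055
def tip():
    from cell import manip
    s=manip.read_state();p=s["eef_pos"];z=Ro.from_euler("xyz",s["eef_rot"]).apply([0,0,199])+p
    print("t",s["clock"],"tip box",tobox(z,O,A).round(1),z[2].round(1),"yaw",s["eef_rot"].round(3),"F",s["wrist_force"].round(1),"gap",round(s["finger_gap"],1))
E
python3 - <<'E'
from h import *
from cell import optics
tip();c=optics.camera("side");cv2.imwrite("pics/a.png",c["frame"][:,:,::-1])
E
```

```text
t 1.6 tip box [-169.  -110.2] 169.3 yaw [-3.141e+00 -1.000e-03 -3.090e+00] F [-0.2  0.1 -0.1] gap -0.2
```

View pics/a.png

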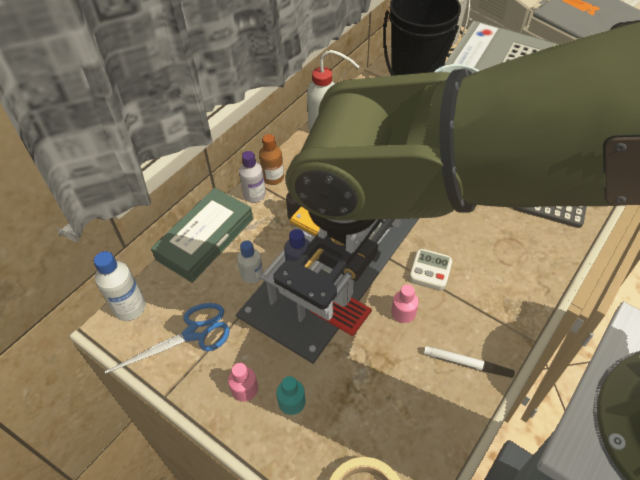

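The tip is over the middle of the paddle, with the picture showing the gripper above the red ribs at (345,312). Pressing along the arc.

>>> {"name": "step_arm", "arguments": {"increments": [[[0, 0, 0, 0, 0, 0.4, 1], [0, 0, 0, 0, 0, 0.25, 1], [0, 0, 0, 0, 0.05, 0.2, 1], [0, 0, 0, 0, 0.06, 0.2, 1], [0, 0, 0, 0, 0.06, 0.2, 1]]]}}

```text
clock: 2.15
eef_pos: [461.3, 203.2, 322.5]
eef_rot: [3.141, 0.002, -3.087]
wrist_force: [-21.8, -9.6, 46.5]
finger_gap: 0.9
finger_force: 22.8
```

>>> {"name": "step_arm", "arguments": {"increments": [[[0, 0, 0, 0, 0.04, 0.2, 1], [0, 0, 0, 0, 0.03, 0.2, 1], [0, 0, 0, 0, 0.02, 0.2, 1], [0, 0, 0, 0, 0.01, 0.2, 1], [0, 0, 0, 0, 0, 0.2, 1]]]}}

```text
clock: 2.65
eef_pos: [461.0, 207.9, 279.4]
eef_rot: [3.139, 0.001, -3.087]
wrist_force: [-4.9, 11.0, 11.3]
finger_gap: 0.8
finger_force: 7.2
```

```bash
python3 -c "
from h import *
tip()"
```

```text
t 2.65 tip box [-182.7 -110.4] 80.4 yaw [ 3.139e+00  1.000e-03 -3.087e+00] F [-4.9 11.  11.3] gap 0.8
```

>>> {"name": "step_arm", "arguments": {"increments": [[[0, 0, 0, 0, 0, 0.13, 1], [0, 0, 0, 0, -0.02, 0.13, 1], [0, 0, 0, 0, -0.02, 0.13, 1], [0, 0, 0, 0, -0.03, 0.13, 1], [0, 0, 0, 0, -0.03, 0.13, 1]]]}}

```text
clock: 3.15
eef_pos: [461.2, 205.0, 254.8]
eef_rot: [3.136, 0.002, -3.087]
wrist_force: [-15.4, 26.6, 26.3]
finger_gap: 1.0
finger_force: 17.7
```

>>> {"name": "step_arm", "arguments": {"increments": [[[0, 0, 0, 0, -0.03, 0.12, 1], [0, 0, 0, 0, -0.03, 0.1, 1], [0, 0, 0, 0, -0.03, 0.1, 1], [0, 0, 0, 0, 0, 0.05, 1], [0, 0, 0, 0, 0, 0, 1]]]}}

```text
clock: 3.65
eef_pos: [461.8, 199.8, 238.3]
eef_rot: [3.14, 0.001, -3.087]
wrist_force: [-1.5, 6.5, 4.5]
finger_gap: 0.0
finger_force: 3.2
```

```bash
python3 -c "
from h import *
from cell import optics
tip();c=optics.camera('scene');cv2.imwrite('pics/b.png',c['frame'][:,:,::-1])"
```

```text
t 3.65 tip box [-174.2 -110.1] 39.3 yaw [ 3.140e+00  1.000e-03 -3.087e+00] F [-1.5  6.5  4.5] gap 0.0
```

View pics/b.png

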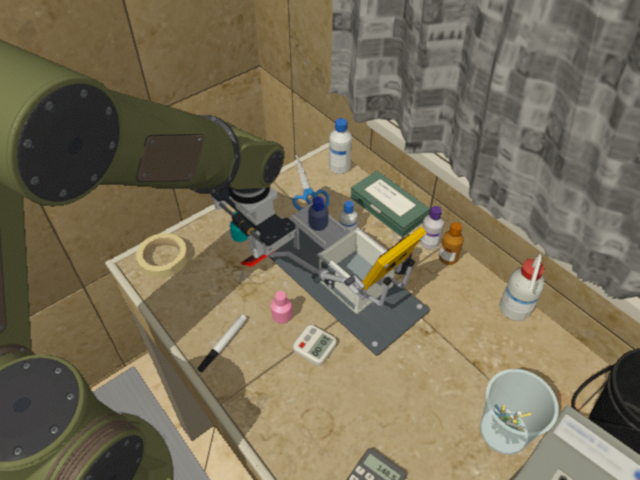

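The lid is up and leaning back at (395,257), the box mouth is open, and the bottle still stands at (318,214). I'll press the last few mm to the stop, then let the lid settle.

>>> {"name": "step_arm", "arguments": {"increments": [[[0, 0, 0, 0, 0, 0.06, 1], [0, 0, 0, 0, 0, 0.06, 1], [0, 0, 0, 0, 0, 0, 1], [0, 0, 0, 0, 0, 0, 1], [0, 0, 0, 0, 0, 0, 1]]]}}

```text
clock: 4.2
eef_pos: [462.1, 199.8, 235.3]
eef_rot: [3.14, 0.003, -3.087]
wrist_force: [-7.0, 0.2, 27.1]
finger_gap: 0.6
finger_force: 11.1
```

>>> {"name": "step_arm", "arguments": {"increments": [[[0, 0, 0, 0, 0, 0, 1], [0, 0, 0, 0, 0, 0, 1], [0, 0, 0, 0, 0, 0, 1], [0, 0, 0, 0, 0, 0, 1], [0, 0, 0, 0, 0, 0, 1]]]}}

```text
clock: 4.7
eef_pos: [462.1, 199.9, 235.3]
eef_rot: [3.14, 0.003, -3.087]
wrist_force: [-7.3, 2.0, 27.2]
finger_gap: 0.5
finger_force: 11.1
```

>>> {"name": "step_arm", "arguments": {"increments": [[[0, 0, 0, 0, 0, 0, 1], [0, 0, 0, 0, 0, 0, 1], [0, 0, 0, 0, 0, 0, 1], [0, 0, 0, 0, 0, 0, 1], [0, 0, 0, 0, 0, 0, 1]]]}}

```text
clock: 5.2
eef_pos: [462.1, 199.9, 235.3]
eef_rot: [3.14, 0.003, -3.087]
wrist_force: [-7.0, 2.3, 25.3]
finger_gap: 1.0
finger_force: 11.1
```

Run:
```python
from h import *
from cell import optics
tip();c=optics.camera('scene')
p=world(c,hsv(c,(18,150,80),(32,255,255),(340,210,450,300)));b=tobox(p,O,A);k=p[:,2]>200
print(len(p),p[:,2].max(),"top x",b[k,0].mean(),b[k,0].max(), "y",b[:,1].min(),b[:,1].max())
m=(b[:,0]>40)&(b[:,0]<140);f=np.polyfit(p[m,2],b[m,0],1);print("lean",f, "angle",np.pi/2+np.arctan(f[0]))
```

```text
t 5.2 tip box [-174.3 -109.4] 36.3 yaw [ 3.140e+00  3.000e-03 -3.087e+00] F [-7.   2.3 25.3] gap 1.0
1091 227.79656420218237 top x 99.92502403403154 107.84188086700688 y -56.6368121671564 214.30476041022837
lean [ 0.22349348 50.80581255] angle 1.7906763755981403
```

The lever is on its stop and the lid is fully open. Letting the paddle up along the arc.

>>> {"name": "step_arm", "arguments": {"increments": [[[0, 0, 0, 0, 0.03, -0.25, 1], [0, 0, 0, 0, 0.05, -0.25, 1], [0, 0, 0, 0, 0.05, -0.25, 1], [0, 0, 0, 0, 0.02, -0.25, 1], [0, 0, 0, 0, 0, -0.25, 1]]]}}

```text
clock: 5.75
eef_pos: [461.6, 204.8, 283.8]
eef_rot: [3.142, -0.0, -3.088]
wrist_force: [0.4, 1.3, 0.5]
finger_gap: 0.7
finger_force: 0.8
```

>>> {"name": "step_arm", "arguments": {"increments": [[[0, 0, 0, 0, -0.05, -0.25, 1], [0, 0, 0, 0, -0.05, -0.25, 1], [0, 0, 0, 0, -0.1, -0.25, 1], [0, 0, 0, 0, -0.1, -0.25, 1], [0, 0, 0, 0, -0.1, -0.25, 1]]]}}

```text
clock: 6.25
eef_pos: [462.5, 188.0, 333.8]
eef_rot: [-3.141, -0.0, -3.088]
wrist_force: [-0.0, 1.0, 0.1]
finger_gap: 0.5
finger_force: 0.3
```

>>> {"name": "step_arm", "arguments": {"increments": [[[0, 0, 0, 0, 0, -0.3, 1], [0, 0, 0, 0, 0, -0.6, 1], [0, 0, 0, 0, 0, -0.6, 1], [0, 0, 0, 0, 0, -0.3, 1], [0, 0, 0, 0, 0, 0, 1]]]}}

```text
clock: 6.75
eef_pos: [462.5, 188.6, 406.5]
eef_rot: [3.141, 0.002, -3.088]
wrist_force: [0.2, -0.2, -0.5]
finger_gap: 0.8
finger_force: 0.0
```

Run:
```python
from h import *
from cell import optics
tip()
for n,b1,b2 in(('scene',(295,185,335,232),(225,195,300,280)),('side',(270,220,325,280),(290,260,390,350))):
    c=optics.camera(n)
    p=world(c,hsv(c,(108,60,30),(130,255,255),b1));k=p[:,2]>163
    if k.any():print(n,"cap",tobox(p[k],O,A).mean(0).round(1),tobox(p[k],O,A).min(0).round(),tobox(p[k],O,A).max(0).round(),p[:,2].max())
    p=world(c,hsv(c,(0,150,60),(6,255,255),b2))
    if len(p):print(n,"paddle",len(p),tobox(p,O,A).mean(0).round(),np.median(p[:,2]))
```

```text
t 6.75 tip box [-162.8 -109.7] 207.5 yaw [ 3.141e+00  2.000e-03 -3.088e+00] F [ 0.2 -0.2 -0.5] gap 0.8
scene cap [-108.9   -1.6] [-120.  -13.] [-100.    9.] 172.47042937705567
scene paddle 690 [-164. -111.] 143.21685157313215
side cap [-111.2    2.6] [-118.   -4.] [-104.    9.] 173.0167949596978
side paddle 1152 [-172. -113.] 143.5745253521702
```

The paddle is back up at z = 143 and the bottle is unmoved at (-110, 0). Going behind the bottle.

>>> {"name": "step_arm", "arguments": {"increments": [[[0, 0, 0, -0.7, 0.05, 0, 1], [0, 0, 0, -0.7, 0.05, 0, 1], [0, 0, 0, -0.7, 0.05, 0, 1], [0, 0, 0, -0.65, 0, 0, 1], [0, 0, 0, 0, 0, 0, 1]]]}}

```text
clock: 7.35
eef_pos: [573.9, 200.3, 402.5]
eef_rot: [-3.141, -0.003, -3.089]
wrist_force: [0.1, -1.3, -1.1]
finger_gap: 0.6
finger_force: 0.0
```

>>> {"name": "step_arm", "arguments": {"increments": [[[0, 0, 0, 0, 0, 0.5, 1], [0, 0, 0, 0, 0, 0.5, 1], [0, 0, 0, 0, 0, 0.5, 1], [0, 0, 0, 0, 0, 0.5, 1], [0, 0, 0, 0, 0, 0.3, 1]]]}}

```text
clock: 7.85
eef_pos: [571.3, 200.4, 310.6]
eef_rot: [-3.141, -0.003, -3.088]
wrist_force: [0.0, -0.0, 0.2]
finger_gap: 0.5
finger_force: 0.0
```

>>> {"name": "step_arm", "arguments": {"increments": [[[0, 0, 0, 0, 0, 0, 1], [0, 0, 0, 0, 0, 0, 1]]]}}

```text
clock: 8.05
eef_pos: [572.0, 200.5, 313.4]
eef_rot: [3.142, 0.0, -3.088]
wrist_force: [0.3, 0.4, 0.4]
finger_gap: 0.5
finger_force: 0.0
```

Run:
```python
from h import *
from cell import optics
tip()
c=optics.camera('scene');cv2.imwrite('pics/c.png',cv2.resize(c['frame'][130:330,200:460,::-1],(780,600)))
```

```text
t 8.05 tip box [-168.6   -0.2] 114.4 yaw [ 3.142  0.    -3.088] F [0.3 0.4 0.4] gap 0.5
```

View pics/c.png

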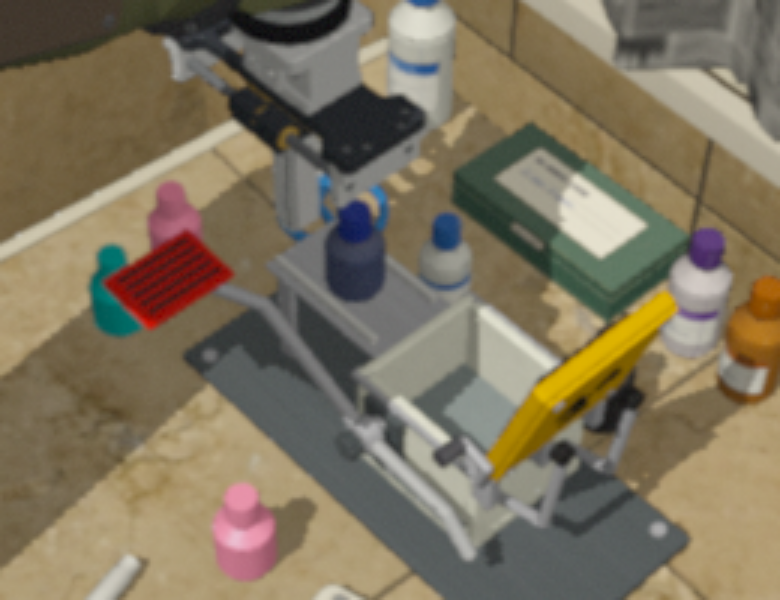

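The finger stands behind the bottle at (300,190) in the crop. The lid leans open and the box is empty. Pushing.

>>> {"name": "step_arm", "arguments": {"increments": [[[0, 0, 0, 0, -0.25, 0, 1], [0, 0, 0, 0, -0.2, 0, 1], [0, 0, 0, 0, -0.15, 0, 1], [0, 0, 0, 0, -0.15, 0, 1], [0, 0, 0, 0, -0.15, 0, 1]]]}}

```text
clock: 8.6
eef_pos: [574.0, 164.0, 313.4]
eef_rot: [3.141, 0.001, -3.088]
wrist_force: [-0.9, 2.5, 2.1]
finger_gap: 0.2
finger_force: 0.9
```

>>> {"name": "step_arm", "arguments": {"increments": [[[0, 0, 0, 0, -0.2, 0, 1], [0, 0, 0, 0, -0.2, 0, 1], [0, 0, 0, 0, -0.2, 0, 1], [0, 0, 0, 0, -0.2, 0, 1], [0, 0, 0, 0, -0.2, 0, 1]]]}}

```text
clock: 9.1
eef_pos: [576.1, 123.8, 313.0]
eef_rot: [3.142, -0.0, -3.088]
wrist_force: [-0.4, 1.5, 2.2]
finger_gap: 0.7
finger_force: 1.0
```

```bash
cat >> h.py <<'E'
def bottle():
    from cell import optics
    tip()
    for n in('scene','side'):
        c=optics.camera(n);p=world(c,hsv(c,(108,60,30),(130,255,255)));b=tobox(p,O,A)
        k=(abs(b[:,1])<45)&(b[:,0]>-150)&(b[:,0]<60)&(p[:,2]>20)
        if k.sum()>5:print(n,k.sum(),b[k].min(0).round(),b[k].max(0).round(),np.percentile(p[k,2],[2,50,98]).round())
    return c
E
python3 -c "
from h import *
bottle()"
```

```text
t 9.1 tip box [-91.8  -0.3] 114.0 yaw [ 3.142 -0.    -3.088] F [-0.4  1.5  2.2] gap 0.7
scene 439 [-114.  -33.] [-36.  15.] [108. 140. 171.]
side 44 [-109.  -34.] [-54.  -5.] [146. 156. 174.]
```

>>> {"name": "step_arm", "arguments": {"increments": [[[0, 0, 0, 0, -0.2, 0, 1], [0, 0, 0, 0, -0.2, 0, 1], [0, 0, 0, 0, -0.2, 0, 1], [0, 0, 0, 0, -0.2, 0, 1], [0, 0, 0, 0, -0.1, 0, 1]]]}}

```text
clock: 9.7
eef_pos: [578.1, 87.6, 312.9]
eef_rot: [-3.141, -0.0, -3.089]
wrist_force: [0.2, -0.3, 0.2]
finger_gap: 0.6
finger_force: 0.0
```

>>> {"name": "step_arm", "arguments": {"increments": [[[0, 0, 0, 0, 0, 0, 1], [0, 0, 0, 0, 0, 0, 1], [0, 0, 0, 0, 0, 0, 1]]]}}

```text
clock: 10.0
eef_pos: [578.0, 88.9, 313.0]
eef_rot: [-3.142, 0.0, -3.088]
wrist_force: [0.2, -0.1, 0.4]
finger_gap: 0.6
finger_force: 0.0
```

```bash
python3 -c "
from h import *
bottle()
from cell import optics
c=optics.camera('scene');cv2.imwrite('pics/d.png',cv2.resize(c['frame'][130:330,200:460,::-1],(780,600)))"
```

```text
t 10.0 tip box [-56.8  -0.3] 114.0 yaw [-3.142  0.    -3.088] F [ 0.2 -0.1  0.4] gap 0.6
scene 329 [-103.  -34.] [22. 16.] [ 49.  58. 225.]
side 123 [  1. -12.] [28.  8.] [43. 51. 55.]
```

View pics/d.png

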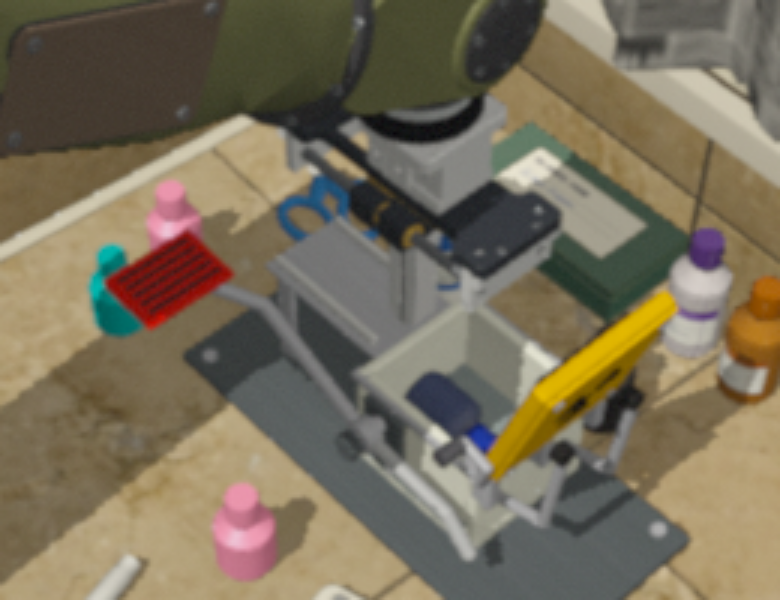

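The bottle lies on the box floor at (450,410) in the crop. Going up, over the open lid, and down behind it.

>>> {"name": "step_arm", "arguments": {"increments": [[[0, 0, 0, 0, 0.1, -0.8, 1], [0, 0, 0, 0, 0, -0.9, 1], [0, 0, 0, 0, 0, -0.9, 1], [0, 0, 0, 0, 0, -0.9, 1], [0, 0, 0, 0, 0, -0.8, 1]]]}}

```text
clock: 10.65
eef_pos: [577.5, 92.8, 487.1]
eef_rot: [3.142, 0.001, -3.088]
wrist_force: [0.2, 0.3, 0.0]
finger_gap: 0.8
finger_force: 0.0
```

>>> {"name": "step_arm", "arguments": {"increments": [[[0, 0, 0, 0, -0.6, 0, 1], [0, 0, 0, 0, -0.9, 0, 1], [0, 0, 0, 0, -0.9, 0, 1], [0, 0, 0, 0, -0.9, 0, 1], [0, 0, 0, 0, -0.9, 0, 1]]]}}

```text
clock: 11.15
eef_pos: [586.7, -76.4, 485.1]
eef_rot: [-3.142, 0.0, -3.088]
wrist_force: [0.3, 0.7, -0.2]
finger_gap: 0.2
finger_force: 0.0
```

>>> {"name": "step_arm", "arguments": {"increments": [[[0, 0, 0, 0, -0.9, 0, 1], [0, 0, 0, 0, -0.8, 0, 1], [0, 0, 0, 0, 0, 0, 1]]]}}

```text
clock: 11.45
eef_pos: [590.4, -146.1, 484.6]
eef_rot: [-3.141, -0.001, -3.091]
wrist_force: [-0.3, 0.5, -0.5]
finger_gap: 0.7
finger_force: 0.0
```

```bash
python3 -c "
from h import *
bottle()"
```

```text
t 11.45 tip box [178.6  -1.1] 285.6 yaw [-3.141e+00 -1.000e-03 -3.091e+00] F [-0.3  0.5 -0.5] gap 0.7
scene 326 [-43. -15.] [22. 15.] [49. 58. 64.]
side 122 [  1. -11.] [22.  8.] [42. 51. 55.]
```

>>> {"name": "step_arm", "arguments": {"increments": [[[0, 0, 0, 0, 0, 0.6, 1], [0, 0, 0, 0, 0, 0.6, 1], [0, 0, 0, 0, 0, 0.6, 1], [0, 0, 0, 0, 0, 0.55, 1], [0, 0, 0, 0, 0, 0, 1]]]}}

```text
clock: 12.05
eef_pos: [590.4, -141.7, 388.4]
eef_rot: [3.14, -0.004, -3.087]
wrist_force: [0.2, -0.3, 0.4]
finger_gap: 0.5
finger_force: 0.0
```

>>> {"name": "step_arm", "arguments": {"increments": [[[0, 0, 0, 0, 0.4, 0, 1], [0, 0, 0, 0, 0.4, 0, 1], [0, 0, 0, 0, 0.3, 0, 1], [0, 0, 0, 0, 0.2, 0, 1], [0, 0, 0, 0, 0.15, 0, 1]]]}}

```text
clock: 12.55
eef_pos: [587.3, -84.1, 391.7]
eef_rot: [-3.141, 0.001, -3.087]
wrist_force: [-0.6, -3.4, 2.2]
finger_gap: 0.7
finger_force: 1.5
```

>>> {"name": "step_arm", "arguments": {"increments": [[[0, 0, 0, 0, 0.15, 0, 1], [0, 0, 0, 0, 0.15, 0, 1], [0, 0, 0, 0, 0.15, 0, 1], [0, 0, 0, 0, 0.15, 0, 1], [0, 0, 0, 0, 0.15, 0, 1]]]}}

```text
clock: 13.05
eef_pos: [585.7, -54.7, 390.9]
eef_rot: [3.141, -0.0, -3.088]
wrist_force: [0.2, -0.7, 0.7]
finger_gap: 0.6
finger_force: 0.4
```

```bash
python3 -c "
from h import *
tip()"
```

```text
t 13.05 tip box [87.  -0.6] 191.9 yaw [ 3.141 -0.    -3.088] F [ 0.2 -0.7  0.7] gap 0.6
```

>>> {"name": "step_arm", "arguments": {"increments": [[[0, 0, 0, 0, 0.15, 0, 1], [0, 0, 0, 0, 0.15, 0, 1], [0, 0, 0, 0, 0.15, 0, 1], [0, 0, 0, 0, 0.1, 0, 1], [0, 0, 0, 0, 0, 0, 1]]]}}

```text
clock: 13.55
eef_pos: [584.6, -32.6, 391.0]
eef_rot: [3.141, -0.0, -3.087]
wrist_force: [0.3, -0.6, -0.1]
finger_gap: 0.6
finger_force: 0.0
```

>>> {"name": "step_arm", "arguments": {"increments": [[[0, 0, 0, 0, -0.4, -0.1, 1], [0, 0, 0, 0, -0.5, -0.3, 1], [0, 0, 0, 0, -0.5, -0.6, 1], [0, 0, 0, 0, -0.3, -0.8, 1], [0, 0, 0, 0, 0, -0.5, 1]]]}}

```text
clock: 14.05
eef_pos: [587.9, -103.9, 485.6]
eef_rot: [-3.141, 0.002, -3.09]
wrist_force: [-0.4, 1.0, -0.7]
finger_gap: 0.5
finger_force: 0.0
```

>>> {"name": "step_arm", "arguments": {"increments": [[[0, 0, 0, 0, 0, -0.3, 1], [0, 0, 0, 0, 0, 0, 1], [0, 0, 0, 0, 0, 0, 1], [0, 0, 0, 0, 0, 0, 1], [0, 0, 0, 0, 0, 0, 1]]]}}

```text
clock: 14.55
eef_pos: [588.4, -101.0, 494.0]
eef_rot: [3.141, -0.001, -3.088]
wrist_force: [-0.6, -0.3, 0.2]
finger_gap: 0.3
finger_force: 0.0
```

>>> {"name": "step_arm", "arguments": {"increments": [[[0, 0, 0, 0, 0, 0, 1], [0, 0, 0, 0, 0, 0, 1], [0, 0, 0, 0, 0, 0, 1], [0, 0, 0, 0, 0, 0, 1], [0, 0, 0, 0, 0, 0, 1]]]}}

```text
clock: 15.05
eef_pos: [588.2, -101.1, 495.1]
eef_rot: [-3.142, 0.0, -3.088]
wrist_force: [-0.2, 0.0, -0.6]
finger_gap: 0.7
finger_force: 0.0
```

>>> {"name": "step_arm", "arguments": {"increments": [[[0, 0, 0, 0, 0, 0, 1], [0, 0, 0, 0, 0, 0, 1], [0, 0, 0, 0, 0, 0, 1], [0, 0, 0, 0, 0, 0, 1], [0, 0, 0, 0, 0, 0, 1]]]}}

```text
clock: 15.55
eef_pos: [588.2, -101.1, 495.1]
eef_rot: [3.142, -0.0, -3.088]
wrist_force: [0.3, -1.2, -0.1]
finger_gap: 0.6
finger_force: 0.0
```

```bash
python3 -c "
from h import *
tip()
from cell import optics
a=[optics.camera(n)['frame'][:,:,::-1] for n in('scene','side')]
cv2.imwrite('pics/e.png',cv2.resize(np.hstack([a[0][130:370,200:460],a[1][130:370,200:460]]),(800,369)))"
```

```text
t 15.55 tip box [133.5  -0.6] 296.1 yaw [ 3.142 -0.    -3.088] F [ 0.3 -1.2 -0.1] gap 0.6
```

View pics/e.png

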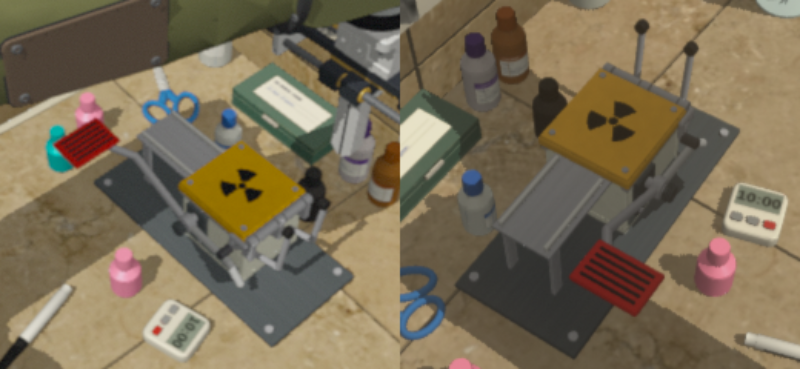

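Both views show the lid shut at (242,187) and (615,122), the ledge empty, the paddle up, the bystanders in place and the arm clear. Handing in.

```bash
python3 -c "
from cell import workorder
print(workorder.sign_off())"
```

```text
the job is handed in; nothing more can be done
None
```

The spent bottle is in the waste box with the lid shut, the paddle back up and the bystanders where they stood; I handed the job in at about 15.6 s, and no verdict was returned.

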